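# Unfold the crank and wind the scrap bin onto its rest

### The arm

A 6-joint arm with a two-finger parallel gripper is mounted at the origin on the work surface. World frame = base frame: x ahead of the robot, y to its left, z up, the work surface at z = 0. Lengths are in m, angles in rad, forces in N, time in s.
With the tool pointing down it reaches from about 0.25 to 0.725 m from the base axis. Payload 4 kg.
Tool frame: the origin (TCP) lies at the very end of the fingers, on their centre line; the grasp point (between the pads) lies 19 mm behind it; z points along the fingers, y is the line along which they close (so a half turn about z gives the same grasp; the last joint's range is limited). The gripper opens to 85 mm and grips with 20 to 120 N. Pads are 22 mm wide; open, the fingers measure 114 mm over their backs; the gripper's body (76 mm by 85 mm) begins 54 mm behind the grasp point. The pads swing forward as they close: fully open they stand 13 mm farther back than shut.
Start: joints at [-1.183, 0.241, 0.005, 1.335, 0, 1.571], TCP at [0.189, -0.463, 0.231] pointing down, gripper open.
Joint ranges: [-2.72, 2.72], [-1.05, 1.87], [-1.09, 1.28], [-1.99, 2.15], [-1.42, 1.44], [-3.14, 3.14]. Speed limits (rad/s): [2.79, 2.79, 3.14, 3.14, 3.14, 3.14].

### API

Orientations are given as a unit quaternion [x, y, z, w].
In Python, from workcell import bot gives the robot as it stands.
- The arm moves only by the tool carry_out, never from a script. Its argument "increments" is one flat list of numbers, 5 for each row, row after row: the finger opening in cm, from 0 to 8.54, then the shift along the tool's x, y, z in cm, then the turn about the tool's z in rad. A call has exactly 5 rows; each row shifts and turns the commanded pose from where the row before left it, along the tool's axes as they then stand; what a row does not reach is not made up. A row lasts 1/8 s, in which the tool goes at most 62.5 mm and 10.7 degrees, less where a joint would pass 70% of its speed; a pose out of reach is approached as far as the arm can. A call with a gripper value outside its range is refused whole. The fingers move at their own pace and stop on an object; the grip force is fixed at half the most. Time passes only in rows, so rows that do not move let the fingers close, or fill a call up. It gives the time, the measured TCP pose, the force, the opening and the grip force at its end, in the units of the state.
- bot.get_obs(): the state, without advancing time (a new reading comes with each control period).
- bot.camera(name): name is "side" or "top"; returns a dict with "pixels" (420x560x3 uint8, blue, green, red), "range_z" (420x560 float32, m along the optical axis (not along the pixel's ray), 0 where there is no reading), "mtx" (3x3 intrinsics, pixels), "eye" and "attitude" of the camera in the world. Camera axes: x right, y down, z forward; pixel columns grow to the right and rows downward; lengths in m; the calibration is good to about 2 mm. A picture is of the moment at which its call begins.
- bot.job_done(): hands the job in; it is judged then, once.
Trained networks look in a picture, given as the dict that the camera call returned (one of the last four; its "shot" number tells which), for a name from the list of things; names that differ only in an ending like _2 or _b are one class to them, and where a whole thing is asked for, a point or a joint stands for the part that bears it (a point fixed in the world has none). Each returns a list of dicts, best first, with "p" (0 to 1); they miss things now and then, are a little off and sometimes report something else, mostly with a low value. They report only what shows in the picture. A call takes as long as a camera call.
- bot.find_in(picture, name): "xyz" ([x, y, z] in m, in the coordinates of the camera as it stood for that picture, good to about 4 mm: the middle of the surface that is visible of it).
- bot.regions_of(picture, name): "mask" (420x560 bool, what is visible of it).
- bot.place_of(picture, name): "xyz" ([x, y, z] in m, in the coordinates of the camera as it stood for that picture, good to about 4 mm: a listed point, or the origin of a listed thing).
The state is a dict: "clock": time; "joint_pos": joint angles; "joint_vel": joint speeds; "tau": joint torques, N m; "eef_pos": TCP position; "tool_rot": TCP orientation; "ft_force": force on the tool from outside, world axes, zero at the start; "ft_torque": the same for the moment, N m; "grip_width": finger opening in m; "grasp_force": force on a finger pad.
Only numpy, scipy, OpenCV 4.12 (cv2) and the standard library are available. Lean on these libraries where they do the work, as an engineer would, in place of code of your own. Each camera call takes 0.05 s, during which the arm holds its last target. There are 200 camera calls.

### The job

Unfold the red crank handle fully upright into its working position, then use it to wind the tilting steel bin anticlockwise (seen from above) until the bin's yellow stop arm bears firmly on the rubber rest and stays pressed on it, without forcing it. Move the bin only by its crank, leave the handle unfolded, let go, and leave the other things on the cart where they are.

Things in the scene. Friction and masses are not known exactly. Their poses are not given: they have to be found in the camera images.
- hub (a point): Point on the crank's upright axis, 150 mm above the cart, level with the knuckle. The crank is a flat steel bar, 18 mm wide, on top of a blue gearbox (110 x 100 mm, top at 105 mm, shaft boss 36 mm across up to 121 mm; the crank's hub is 28 mm across and its top at 138 mm). The whole station (gearbox, bin, crank) is bolted down and turned up to about 15 degrees.
- knuckle (a point): Hinge pin of the folding handle, at the outer end of the crank bar, 85 mm from the crank's axis and 150 mm above the cart; it travels round with the crank. The pin is level and square to the bar. The two cheeks beside it are 22 mm across outside and reach 158 mm above the cart.
- grip (a point): Point on the centre line of the round red grip sleeve (22 mm thick), 68 mm from the knuckle pin; the sleeve runs from 18 to 100 mm from the pin and spins freely round its own centre line, so a gripper holding it need not turn with the crank. Folded, the grip lies level over the bar, pointing from the knuckle back over the hub; unfolded, it stands upright over the knuckle.
- handle (a joint): Fold angle of the handle (rad): 0 = folded flat over the bar, 1.571 = upright against its hard stop (working position). Friction hinge of about 0.22 N m: it stays where it is left, but a push towards the hub folds it again.
- crank (a joint): Crank angle (rad), growing anticlockwise from above; starts between -0.5 and 0.5. Geared 4:1: the bin tips a quarter of it. Gear friction is 0.3 N m at the crank (3.5 N at the handle) and keeps the bin where it is wound to. The stop arm meets the rest somewhere from 3.1 to 4.6 rad and stops the crank hard; each newton more at the handle then adds roughly 3 to 6 N on the roller.
- bin: Open steel bin, 170 x 150 x 110 mm, on level pivot pins 135 mm above the cart, beside the gearbox (centre 250 mm from the hub). Origin on the pivot axis, midway between the uprights; its own y axis runs along the pins, away from the gearbox. Winding tips its far (+x) side down. On its outer pin end it carries the yellow stop arm, a bar 140 mm long that swings down with it.
- stop_arm_tip (a point): Middle of the free end of the yellow stop arm, a straight bar (10 mm wide along the pins, 12 mm thick) whose centre line runs from the pivot axis to this point, 140 mm from it; it stands about 30 degrees above level, pointing away from the robot, when the crank is at 0.
- rest: Fixed yellow post on a steel foot 60 x 50 mm, under the stop arm. On its screw stem, last set by hand, a black rubber roller (24 mm thick, along the pivot direction) has its centre anywhere from 69 to 81 mm above the cart. Origin at the foot's underside, below the roller. It should be left pressed with over 3 N; more than 50 N at any time damages it.
- castor_mid (a point): Bystander: black nylon castor wheel, 75 mm across, lying flat, 38 mm high; its centre.
- bushing_mid (a point): Bystander: white PTFE bushing, 40 mm across, 30 mm high, standing near the gearbox; its centre.
- funnel_mid (a point): Bystander: yellow polypropylene funnel, 104 mm across, 112 mm high, mouth down; 50 mm up its axis.
- sprue_a_mid (a point): Bystander: pale green sprue runner, about 100 x 70 mm with a 45 mm stub standing up, in front of the bin; its middle.
- sprue_b_mid (a point): Bystander: another such pale green sprue runner, on the robot's side of the gearbox; its middle.
- mallet_mid (a point): Bystander: mallet with a wooden handle and a steel head with rubber faces, 240 mm long, lying to the right of the station; a point on its handle.

How it is judged:
On the way, in this order (a step that is already met when the one before it is completed fails the run):
1. the handle is fully unfolded while the crank is still near its start (value of joint handle above 1.47 rad and value of joint crank below 1.2 rad), for 0.2 s.
2. the stop arm bears on the rest (contact force between bin and rest above 3 N), for 0.2 s.
At the end, for the whole second after the job is handed in: The handle is within 0.17 rad of upright, the stop arm presses on the rubber rest with more than 3 N, and the bin is at rest (value of joint handle above 1.4 rad and contact force between bin and rest above 3 N and linear speed of bin below 0.01 m/s); the robot touches nothing.
It fails at once if the rest is pressed with more than 50 N (contact force between bin and rest above 50 N).
It fails at once if the crank is wound with the handle not unfolded (value of joint crank above 1.2 rad and value of joint handle below 1.1 rad).
It fails at once if the robot pushes the bin itself (contact force between any of the fingers, the arm and bin above 1 N).
It fails at once if a bystander is moved more than 30 mm (distance of any of castor_mid, bushing_mid, funnel_mid, sprue_a_mid, sprue_b_mid, mallet_mid from where it was at the start of the episode above 0.03 m).
It also fails if it takes over 67 s, if anything falls off the work surface, if the arm or the gripper's body presses on something with over 40 N, if the wrist force passes 120 N, or if a joint passes its speed limit or range.

## Working session

There is one attempt and no reset: what is moved stays moved. The work goes in short steps, Python scripts to look and compute and a tool call to move; the robot and the scene stay as the last step left them, time stands still between calls to the robot, and variables do not carry over. Pictures are saved under pics/ and viewed, at most 10 in all, crops included, and the job is handed in when it is done.

Besides the shell and the picture viewer there is one more tool, called by a JSON object that holds its "fn" and its "kwargs". carry_out: Moves the arm, as the interface text tells. Its arguments: {"type":"object","properties":{"increments":{"type":"array","items":{"type":"number"}}},"required":["increments"]}

```bash
mkdir -p pics
cat > h.py <<'E'
import numpy as np,cv2
from scipy.spatial.transform import Rotation as R
from workcell import bot
np.set_printoptions(precision=4,suppress=True)
def att(c):
    a=np.array(c["attitude"],float)
    return a if a.shape==(3,3) else R.from_quat(a).as_matrix()
def w(c,p): return att(c)@np.array(p)+np.array(c["eye"])
E
python3 - <<'E'
from h import *
s=bot.get_obs(); print({k:np.round(v,3) for k,v in s.items()})
for n in("side","top"):
    c=bot.camera(n); cv2.imwrite(f"pics/{n}0.png",c["pixels"]); print(n,c["eye"],c["attitude"],c["mtx"])
    for t in["hub","knuckle","grip","bin","stop_arm_tip","rest","castor_mid","bushing_mid","funnel_mid","sprue_a_mid","mallet_mid"]:
        print(t,[(w(c,d["xyz"]),round(d["p"],2)) for d in bot.place_of(c,t)[:2]])
print(bot.get_obs()["clock"])
E
```

```text
{'clock': np.float64(0.0), 'joint_pos': array([-1.183,  0.241,  0.004,  1.335, -0.   ,  1.571]), 'joint_vel': array([ 0.   , -0.001, -0.002, -0.001,  0.   , -0.   ]), 'tau': array([ -0.   , -37.232,  25.241,   0.017,   0.   ,   0.   ]), 'eef_pos': array([ 0.189, -0.462,  0.23 ]), 'tool_rot': array([ 0.981,  0.193, -0.   , -0.001]), 'ft_force': array([ 0.227, -0.576, -0.223]), 'ft_torque': array([ 0.027, -0.049,  0.016]), 'grasp_force': np.float64(0.0), 'grip_width': np.float64(0.085)}
side [0.3032 0.7096 1.0707] [-0.1548  0.9217 -0.3504  0.0602] [[470.053    0.     271.5132]
 [  0.     470.053  212.3022]
 [  0.       0.       1.    ]]
hub [(array([ 0.5199, -0.0357,  0.153 ]), 0.9)]
knuckle [(array([ 0.6019, -0.0096,  0.1519]), 0.96)]
grip [(array([ 0.5383, -0.0301,  0.1746]), 0.73)]
bin [(array([0.504 , 0.2141, 0.1346]), 0.58)]
stop_arm_tip [(array([0.6266, 0.3451, 0.1961]), 0.79), (array([ 0.5394, -0.0314,  0.1755]), 0.31)]
rest [(array([0.5943, 0.3468, 0.0031]), 0.82)]
castor_mid [(array([ 0.5593, -0.4239,  0.0105]), 0.7)]
bushing_mid [(array([ 0.706 , -0.3212,  0.05  ]), 0.37)]
fu
[... 239 characters left out ...]
  0.     285.2915]
 [  0.     425.3311 211.8713]
 [  0.       0.       1.    ]]
hub [(array([ 0.5166, -0.0344,  0.1496]), 0.6)]
knuckle [(array([ 0.5987, -0.0084,  0.1529]), 0.66)]
grip [(array([ 0.5372, -0.0241,  0.1721]), 0.84)]
bin [(array([0.5022, 0.2147, 0.1321]), 0.55)]
stop_arm_tip [(array([0.6263, 0.3427, 0.1959]), 0.81)]
rest [(array([0.5921, 0.3449, 0.0008]), 0.5)]
castor_mid [(array([ 0.5167, -0.0339,  0.154 ]), 0.65), (array([ 0.5938,  0.342 , -0.    ]), 0.65)]
bushing_mid [(array([0.6143, 0.0686, 0.0189]), 0.6)]
funnel_mid [(array([ 0.7014, -0.3223,  0.0467]), 0.85)]
sprue_a_mid [(array([0.6959, 0.1924, 0.0024]), 0.54)]
mallet_mid [(array([ 0.4321, -0.4458,  0.0146]), 0.77)]
1.2
```

View pics/side0.png

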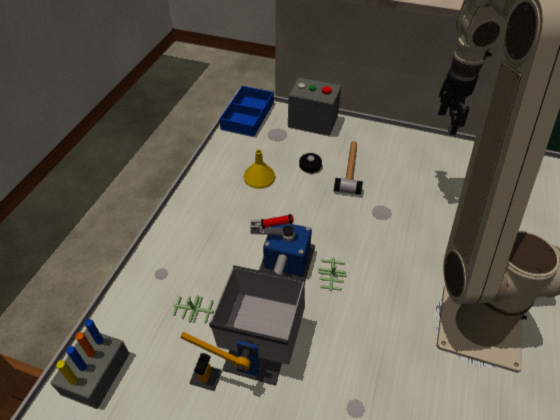

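View pics/top0.png

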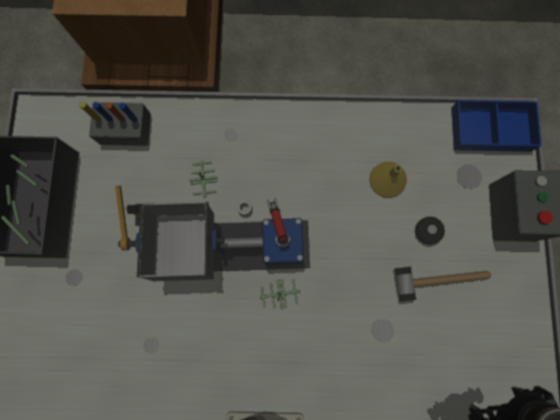

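Side view: the crank handle (red, about 275,221) is folded over the hub (288,232), with the knuckle at (257,226). The yellow arm (185,337 to 243,362) stands over the rest at (203,368). Top view agrees: knuckle (273,203), hub (282,240), rest (133,209). I'll check the grip and roller heights by depth.

Run:
```python
from h import *
def cloud(c,m):
    v,u=np.nonzero(m&(c["range_z"]>0)); z=c["range_z"][v,u]; K=c["mtx"]
    return np.c_[(u-K[0,2])/K[0,0]*z,(v-K[1,2])/K[1,1]*z,z]@att(c).T+c["eye"]
for n in("side","top"):
    c=bot.camera(n)
    hsv=cv2.cvtColor(c["pixels"],cv2.COLOR_BGR2HSV)
    red=((hsv[...,0]<8)|(hsv[...,0]>172))&(hsv[...,1]>150)&(hsv[...,2]>60)
    P=cloud(c,red); P=P[np.hypot(P[:,0]-.55,P[:,1]+.03)<.12]
    k=P[:,:2]-P[:,:2].mean(0); d=np.linalg.svd(k,full_matrices=False)[2][0]; t=k@d*np.sign(d[0])
    print(n,"red",len(P),P.mean(0),"dir",np.arctan2(*(d*np.sign(d[0]))[::-1]),"z by t:",[(round(a,3),np.percentile(P[(t>a)&(t<a+.02),2],80)) for a in(-.04,-.02,0,.02)],"ends",P[:,:2].mean(0)+np.outer([t.min(),t.max()],d*np.sign(d[0])))
    r=bot.regions_of(c,"rest")
    if r:
        Q=cloud(c,r[0]["mask"]); print("rest",r[0]["p"],len(Q),Q.mean(0),"z",np.percentile(Q[:,2],[50,80,90,97]),Q[Q[:,2]>.06].mean(0))
    print("sprue_b",[(w(c,d["xyz"]),d["p"]) for d in bot.place_of(c,"sprue_b_mid")[:2]])
```

```text
side red 208 [ 0.5459 -0.0212  0.1739] dir 0.2978973499165817 z by t: [(-0.04, np.float64(0.18464538771541616)), (-0.02, np.float64(0.181102808502657)), (0, np.float64(0.17418522776214565)), (0.02, np.float64(0.1683529833040911))] ends [[ 0.5086 -0.0326]
 [ 0.5791 -0.011 ]]
rest 0.93 743 [0.5897 0.3504 0.0328] z [0.0097 0.0804 0.084  0.0862] [0.5928 0.3481 0.0811]
sprue_b []
top red 173 [ 0.5469 -0.0254  0.1778] dir 0.3002840168103599 z by t: [(-0.04, np.float64(0.18768875656417658)), (-0.02, np.float64(0.18339797485167275)), (0, np.float64(0.1769208928145164)), (0.02, np.float64(0.17173019927717098))] ends [[ 0.5097 -0.0369]
 [ 0.5784 -0.0156]]
rest 0.74 171 [0.5894 0.3504 0.0636] z [0.0824 0.0859 0.0872 0.0881] [0.5921 0.3464 0.0838]
sprue_b [(array([ 0.388 , -0.0305,  0.0062]), 0.59)]
```

{"fn": "carry_out", "kwargs": {"increments": [8.5,0,0,0,0.088,8.5,4.5,-3.1,0,0,8.5,4.5,-3.1,0,0,8.5,4.5,-3.1,0,0,8.5,4.5,-3.1,0,0]}}

```text
clock: 2.12
eef_pos: [0.3253, -0.29, 0.2315]
tool_rot: [0.989, 0.149, 0.0, 0.0]
ft_force: [0.7, 0.0, -0.4]
grip_width: 0.0851
grasp_force: 0.0
```

{"fn": "carry_out", "kwargs": {"increments": [8.5,4.5,-3.1,0,0,8.5,4.5,-3.1,0,0,8.5,4.5,-3.1,0,0,8.5,4.5,-3.1,0,0,8.5,4.5,-3.1,0,0]}}

```text
clock: 2.75
eef_pos: [0.4947, -0.0752, 0.2315]
tool_rot: [0.989, 0.149, 0.0, 0.0]
ft_force: [1.0, -1.6, -0.2]
grip_width: 0.0849
grasp_force: 0.0
```

{"fn": "carry_out", "kwargs": {"increments": [8.5,2.5,-1.7,0,0,5,2.5,-1.6,0,0,5,0,0,0,0,5,0,0,0,0,5,0,0,0,0]}}

```text
clock: 3.38
eef_pos: [0.5311, -0.0312, 0.2314]
tool_rot: [0.989, 0.149, -0.0, 0.0]
ft_force: [-0.6, -0.1, -0.2]
grip_width: 0.05
grasp_force: 0.0
```

{"fn": "carry_out", "kwargs": {"increments": [5,0.3,0,2.6,0,5,0,0,2.5,0,5,0,0,2.5,0,5,0,0,0,0,2.6,0,0,0,0]}}

```text
clock: 4.0
eef_pos: [0.5349, -0.0301, 0.1564]
tool_rot: [0.989, 0.149, 0.001, 0.0]
ft_force: [0.4, -0.0, -0.7]
grip_width: 0.0332
grasp_force: 0.0
```

{"fn": "carry_out", "kwargs": {"increments": [1.9,0,0,0,0,1.9,0,0,0,0,1.9,0,0,0,0,1.9,0,0,0,0,1.9,0,0,0,0]}}

```text
clock: 4.62
eef_pos: [0.5352, -0.0301, 0.1562]
tool_rot: [0.989, 0.149, 0.001, 0.001]
ft_force: [-0.7, -3.6, 5.7]
grip_width: 0.0201
grasp_force: 55.4
```

{"fn": "carry_out", "kwargs": {"increments": [1.9,0.29,0,-0.85,0,1.9,0.4,0,-0.8,0,1.9,0.5,0,-0.74,0,1.9,0.59,0,-0.67,0,1.9,0.68,0,-0.59,0]}}

```text
clock: 5.25
eef_pos: [0.5555, -0.023, 0.1878]
tool_rot: [0.989, 0.149, -0.005, 0.0]
ft_force: [1.3, -4.3, -14.5]
grip_width: 0.02
grasp_force: 52.0
```

{"fn": "carry_out", "kwargs": {"increments": [1.9,0.75,0,-0.5,0,1.9,0.81,0,-0.39,0,1.9,0.85,0,-0.29,0,1.9,0.88,0,-0.17,0,1.9,0.89,0,-0.06,0]}}

```text
clock: 5.88
eef_pos: [0.5948, -0.0105, 0.204]
tool_rot: [0.989, 0.149, -0.005, 0.0]
ft_force: [-6.8, -5.9, -3.7]
grip_width: 0.0196
grasp_force: 31.2
```

{"fn": "carry_out", "kwargs": {"increments": [1.9,0.1,0,0,0,1.9,0,0,0,0,1.9,0,0,0,0,1.9,0,0,0,0,1.9,0,0,0,0]}}

```text
clock: 6.5
eef_pos: [0.5963, -0.0097, 0.2041]
tool_rot: [0.989, 0.149, -0.004, -0.0]
ft_force: [-3.4, -4.3, -6.2]
grip_width: 0.0197
grasp_force: 28.5
```

Run:
```python
from h import *
c=bot.camera("side"); cv2.imwrite("pics/a.png",cv2.resize(c["pixels"][150:400,160:360],None,fx=3,fy=2.4))
for n in("hub","knuckle","grip"): print(n,[(w(c,d["xyz"]),round(d["p"],2)) for d in bot.place_of(c,n)[:1]])
c=bot.camera("top")
for n in("hub","knuckle","grip"): print(n,[(w(c,d["xyz"]),round(d["p"],2)) for d in bot.place_of(c,n)[:1]])
print(bot.get_obs()["eef_pos"],bot.get_obs()["ft_force"],bot.get_obs()["ft_torque"])
```

```text
hub [(array([ 0.5174, -0.0396,  0.1512]), 0.88)]
knuckle [(array([ 0.5997, -0.0046,  0.15  ]), 0.89)]
grip [(array([ 0.5812, -0.0151,  0.2206]), 0.64)]
hub []
knuckle []
grip [(array([ 0.565 , -0.4273,  0.0158]), 0.48)]
[ 0.5963 -0.0097  0.2041] [-2.6512 -3.6804 -5.749 ] [-0.8239  0.9447  0.0349]
```

View pics/a.png

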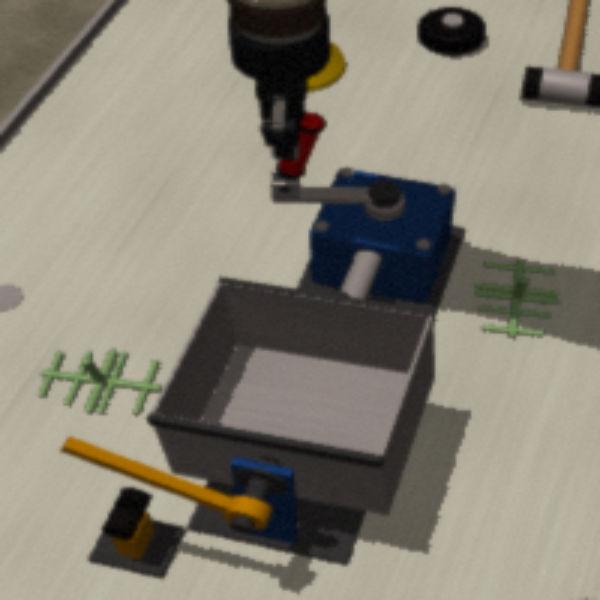

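The handle stands but still leans inward by about 0.25 rad (red sleeve at 310,145). It slipped towards the pads' edge. I'll open, turn the gripper 90° about it so the fingers close radially, and let the closing square it up.

{"fn": "carry_out", "kwargs": {"increments": [8,0,0,0,0,8,0,0,0,0,8,0,0,0,0,8,0,0,0,0,8,0,0,0,0.175]}}

```text
clock: 7.52
eef_pos: [0.5991, -0.0094, 0.2062]
tool_rot: [0.998, 0.06, 0.0, -0.0]
ft_force: [0.4, -0.0, -0.8]
grip_width: 0.0801
grasp_force: 0.0
```

{"fn": "carry_out", "kwargs": {"increments": [8,0,0,0,0.175,8,0,0,0,0.175,8,0,0,0,0.175,8,0,0,0,0.175,8,0,0,0,0.175]}}

```text
clock: 8.15
eef_pos: [0.5476, -0.1974, 0.2064]
tool_rot: [0.974, -0.212, -0.008, -0.08]
ft_force: [0.9, 0.1, -0.5]
grip_width: 0.0799
grasp_force: 0.0
```

{"fn": "carry_out", "kwargs": {"increments": [8,0,0,0,0.175,8,0,0,0,0.175,8,0,0,0,0.175,8,0,0,0,0,8,0,0,0,0]}}

```text
clock: 8.78
eef_pos: [0.4686, -0.3076, 0.2068]
tool_rot: [0.926, -0.351, -0.026, -0.135]
ft_force: [0.0, 0.7, 0.3]
grip_width: 0.0799
grasp_force: 0.0
```

Run:
```python
from h import *
c=bot.camera("side"); cv2.imwrite("pics/b.png",cv2.resize(c["pixels"][150:300,200:350],None,fx=4,fy=4))
for n in("hub","knuckle","grip"): print(n,[(w(c,d["xyz"]),round(d["p"],2)) for d in bot.place_of(c,n)[:1]])
s=bot.get_obs();print(s["eef_pos"],s["ft_force"],s["joint_pos"],R.from_quat(s["tool_rot"]).as_matrix())
```

```text
hub [(array([ 0.515 , -0.0386,  0.1515]), 0.77)]
knuckle [(array([ 0.6004, -0.0087,  0.1493]), 0.67)]
grip [(array([ 0.5793, -0.018 ,  0.2195]), 0.6)]
[ 0.4692 -0.3063  0.2068] [0.0277 0.4052 0.9842] [-0.7054  0.4837  0.2621  1.4939  0.2363  3.1406] [[ 0.754  -0.6553  0.045 ]
 [-0.6409 -0.7189  0.2691]
 [-0.144  -0.2318 -0.9621]]
```

View pics/b.png

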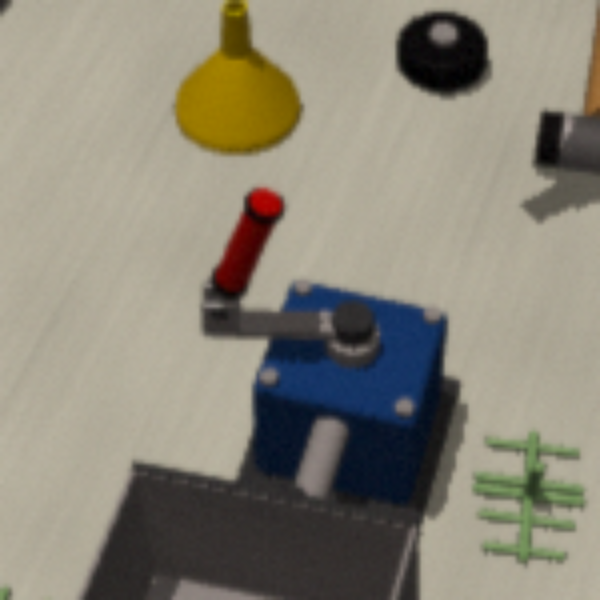

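The picture shows the arm swung aside (joint 6 hit its limit at 3.14). Handle (245,240) is undisturbed, leaning inward over the knuckle (220,305). I'll lift clear first, then turn the other way.

{"fn": "carry_out", "kwargs": {"increments": [8,0,0,-5,0,8,0,0,-5,0,8,0,0,0,-0.18,8,0,0,0,-0.18,8,0,0,0,-0.18]}}

```text
clock: 9.6
eef_pos: [0.4647, -0.3334, 0.3031]
tool_rot: [0.987, -0.087, 0.011, -0.137]
ft_force: [-0.3, 1.1, -0.2]
grip_width: 0.0802
grasp_force: 0.0
```

Run:
```python
from h import *
s=bot.get_obs();print(s["eef_pos"],s["joint_pos"],R.from_quat(s["tool_rot"]).as_matrix())
```

```text
[ 0.4647 -0.3334  0.3031] [-0.7439  0.5024  0.5389  1.7608  0.2305  2.5559] [[ 0.9846 -0.1688  0.0451]
 [-0.1748 -0.9472  0.2689]
 [-0.0027 -0.2727 -0.9621]]
```

{"fn": "carry_out", "kwargs": {"increments": [8,0,0,0,-0.173,8,0,0,0,-0.173,8,0,0,0,-0.173,8,0,0,0,-0.173,8,0,0,0,-0.173]}}

```text
clock: 10.22
eef_pos: [0.4647, -0.3333, 0.303]
tool_rot: [0.932, 0.334, 0.067, -0.12]
ft_force: [0.7, 0.6, 0.5]
grip_width: 0.0801
grasp_force: 0.0
```

{"fn": "carry_out", "kwargs": {"increments": [8,0,0,0,-0.173,8,0,0,0,-0.173,8,0,0,0,-0.173,8,0,0,0,-0.173,8,0,0,0,0]}}

```text
clock: 10.85
eef_pos: [0.4645, -0.3335, 0.3029]
tool_rot: [0.766, 0.628, 0.104, -0.091]
ft_force: [0.2, 0.8, -0.4]
grip_width: 0.08
grasp_force: 0.0
```

```bash
cat >> h.py <<'E'
def go(target,s=None):
    s=s or bot.get_obs(); M=R.from_quat(s["tool_rot"]).as_matrix()
    return 100*M.T@(np.array(target)-s["eef_pos"])
E
python3 - <<'E'
from h import *
s=bot.get_obs();M=R.from_quat(s["tool_rot"]).as_matrix();print(s["eef_pos"],s["joint_pos"],M,sep="\n")
g=np.array([.599,-.0085,.215])+M[:,2]*.017
print(g,go(g-M[:,2]*.085),go(g))
E
```

```text
[ 0.4645 -0.3335  0.3029]
[-0.7441  0.5026  0.5387  1.7608  0.2305  1.0068]
[[ 0.1905  0.9807  0.0449]
 [ 0.943  -0.1955  0.2692]
 [ 0.2727 -0.0089 -0.962 ]]
[ 0.5998 -0.0039  0.1986] [30.8074  6.9113 11.0107] [30.8074  6.9113 19.5107]
```

{"fn": "carry_out", "kwargs": {"increments": [8,4.4,1,1.5,0,8,4.4,1,1.5,0,8,4.4,1,1.6,0,8,4.4,1,1.6,0,8,4.4,1,1.6,0]}}

```text
clock: 11.48
eef_pos: [0.5589, -0.1136, 0.2875]
tool_rot: [0.767, 0.627, 0.104, -0.091]
ft_force: [1.4, -0.3, -0.2]
grip_width: 0.0798
grasp_force: 0.0
```

{"fn": "carry_out", "kwargs": {"increments": [8,4.4,1,1.6,0,8,4.4,0.9,1.6,0,8,0,0,0,0,8,0,0,0,0,8,0,0,0,0]}}

```text
clock: 12.1
eef_pos: [0.595, -0.0288, 0.2806]
tool_rot: [0.767, 0.627, 0.104, -0.091]
ft_force: [-0.4, -0.2, 0.0]
grip_width: 0.0798
grasp_force: 0.0
```

Run:
```python
from h import *
s=bot.get_obs();print(s["eef_pos"],s["joint_pos"],s["tool_rot"],go([.5998,-.0039,.1986]))
```

```text
[ 0.595  -0.0288  0.2806] [-0.1877  0.4196  0.3552  1.5119  0.2762  1.5825] [ 0.7668  0.6269  0.1038 -0.0905] [0.1993 0.0525 8.5823]
```

{"fn": "carry_out", "kwargs": {"increments": [8,-0.4,0,2.6,0,8,0,0,3,0,8,0,0,3,0,5,0,0,0,0,4,0,0,0,0]}}

```text
clock: 12.72
eef_pos: [0.5977, -0.009, 0.198]
tool_rot: [0.767, 0.627, 0.104, -0.091]
ft_force: [-3.3, 1.0, 3.0]
grip_width: 0.0452
grasp_force: 1.7
```

{"fn": "carry_out", "kwargs": {"increments": [3.2,0,0,0,0,2.6,0,0,0,0,1.8,0,0,0,0,1.8,0,0,0,0,1.8,0,0,0,0]}}

```text
clock: 13.35
eef_pos: [0.5991, -0.0087, 0.198]
tool_rot: [0.766, 0.628, 0.105, -0.09]
ft_force: [-3.4, 0.7, 5.9]
grip_width: 0.0208
grasp_force: 58.4
```

Run:
```python
from h import *
c=bot.camera("side"); cv2.imwrite("pics/c.png",cv2.resize(c["pixels"][150:300,200:350],None,fx=4,fy=4))
for n in("hub","knuckle","grip"): print(n,[(w(c,d["xyz"]),round(d["p"],2)) for d in bot.place_of(c,n)[:1]])
s=bot.get_obs();print(s["eef_pos"],s["ft_force"],go([.5998,-.0039,.1986]))
```

```text
hub [(array([ 0.5175, -0.0402,  0.1492]), 0.79)]
knuckle [(array([ 0.6002, -0.0115,  0.1495]), 0.93)]
grip [(array([ 0.5974, -0.0105,  0.2233]), 0.66)]
[ 0.5991 -0.0087  0.198 ] [-3.1848 -0.1573  5.4521] [ 0.4855 -0.0303  0.0737]
```

View pics/c.png

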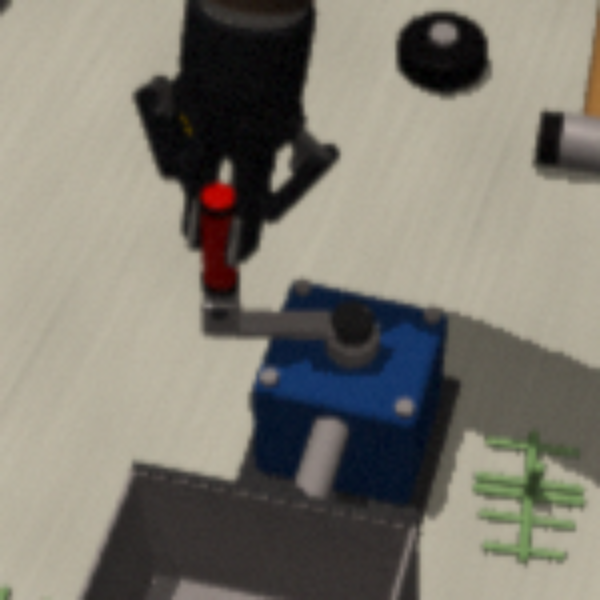

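The sleeve (218,240) now stands over the knuckle (218,315), held between the fingers. I'll press it outward against its stop to be sure.

{"fn": "carry_out", "kwargs": {"increments": [1.8,0.09,0.18,0.02,0,1.8,0.09,0.18,0.03,0,1.8,0.05,0.09,0,0,1.8,0,0,0,0,1.8,0,0,0,0]}}

```text
clock: 14.18
eef_pos: [0.6002, -0.0082, 0.1978]
tool_rot: [0.767, 0.627, 0.101, -0.091]
ft_force: [-13.1, -3.2, 12.1]
grip_width: 0.0209
grasp_force: 59.1
```

```bash
cat > plan.py <<'E'
import sys,json
from h import *
# usage: plan.py bias_mm dphi1 ... ; state: cmd, phi, H
S=json.load(open("st.json")) if len(sys.argv)>1 and __import__("os").path.exists("st.json") else None
s=bot.get_obs();M=R.from_quat(s["tool_rot"]).as_matrix()
u=lambda a:np.array([np.cos(a),np.sin(a),0])
if S is None:
    th=.32; p=np.array([.6002,-.0082,.1978]); S=dict(cmd=list(p+.0038*u(th)),th=th,H=list(p-.085*u(th)),M=M.tolist(),pts=[])
M=np.array(S["M"]); S["pts"].append(list(s["eef_pos"]))
H=np.array(S["H"]); d=s["eef_pos"]-H; a=np.arctan2(d[1],d[0])
f=s["ft_force"]; ut=np.array([-np.sin(a),np.cos(a),0])
print("meas ang",a%(2*np.pi),"r",np.hypot(*d[:2]),"Fr",f@u(a),"Ft",f@ut,"q",s["joint_pos"])
if len(S["pts"])>3:
    from scipy.optimize import least_squares
    P=np.array(S["pts"]); print("fit centre",least_squares(lambda c:np.hypot(P[:,0]-c[0],P[:,1]-c[1])-.085,H[:2]).x,"H",H)
bias=float(sys.argv[1])/1000; rows=[];cmd=np.array(S["cmd"])
for dp in map(float,sys.argv[2:]):
    S["th"]+=dp; t=H+(.085+bias)*u(S["th"]); t[2]=.1978
    r=np.round(100*M.T@(t-cmd),2); cmd=cmd+M@r/100; rows+=[1.8,*r.tolist(),0]
S["cmd"]=list(cmd); json.dump(S,open("st.json","w")); print("th",S["th"],rows)
E
rm -f st.json; python3 plan.py 2 .06 .12 .12 .12 .12
```

```text
meas ang 0.3198549325805776 r 0.08498714173417847 Fr -13.429718269492415 Ft 1.046809834481232 q [-0.1507  0.4496  0.188   1.309   0.2735  1.6204]
th 0.86 [1.8, 0.34, -0.43, 0.1, 0, 1.8, 0.81, -0.62, 0.24, 0, 1.8, 0.72, -0.72, 0.21, 0, 1.8, 0.64, -0.8, 0.19, 0, 1.8, 0.54, -0.88, 0.16, 0]
```

{"fn": "carry_out", "kwargs": {"increments": [1.8,0.34,-0.43,0.1,0,1.8,0.81,-0.62,0.24,0,1.8,0.72,-0.72,0.21,0,1.8,0.64,-0.8,0.19,0,1.8,0.54,-0.88,0.16,0]}}

```text
clock: 14.8
eef_pos: [0.5771, 0.0279, 0.198]
tool_rot: [0.767, 0.627, 0.104, -0.087]
ft_force: [-0.2, -7.3, 6.3]
grip_width: 0.0207
grasp_force: 58.7
```

```bash
python3 plan.py 2 .12 .12 .12 .12 .12
```

```text
meas ang 0.8292497286321521 r 0.08526880543503963 Fr -5.531063077917909 Ft -4.8185430694874025 q [-0.0921  0.3839  0.0884  1.2484  0.2697  1.6822]
th 1.4600000000000004 [1.8, 0.44, -0.94, 0.14, 0, 1.8, 0.32, -0.98, 0.1, 0, 1.8, 0.21, -1.02, 0.07, 0, 1.8, 0.09, -1.04, 0.04, 0, 1.8, -0.03, -1.04, 0.01, 0]
```

Tracking well: gentle outward bias, friction-level tangential force.

{"fn": "carry_out", "kwargs": {"increments": [1.8,0.44,-0.94,0.14,0,1.8,0.32,-0.98,0.1,0,1.8,0.21,-1.02,0.07,0,1.8,0.09,-1.04,0.04,0,1.8,-0.03,-1.04,0.01,0]}}

```text
clock: 15.42
eef_pos: [0.5309, 0.0502, 0.198]
tool_rot: [0.766, 0.628, 0.106, -0.087]
ft_force: [3.6, -4.1, 5.9]
grip_width: 0.0208
grasp_force: 58.8
```

```bash
python3 plan.py 2 .12 .12 .12 .12 .12
```

```text
meas ang 1.4376560341878482 r 0.08588347451993933 Fr -3.554276113065172 Ft -4.063942633804292 q [-0.0596  0.2884 -0.0495  1.1954  0.2727  1.7143]
th 2.060000000000001 [1.8, -0.15, -1.04, -0.03, 0, 1.8, -0.27, -1.0, -0.06, 0, 1.8, -0.39, -0.97, -0.1, 0, 1.8, -0.49, -0.91, -0.12, 0, 1.8, -0.59, -0.84, -0.16, 0]
```

{"fn": "carry_out", "kwargs": {"increments": [1.8,-0.15,-1.04,-0.03,0,1.8,-0.27,-1.0,-0.06,0,1.8,-0.39,-0.97,-0.1,0,1.8,-0.49,-0.91,-0.12,0,1.8,-0.59,-0.84,-0.16,0]}}

```text
clock: 16.05
eef_pos: [0.4801, 0.0419, 0.198]
tool_rot: [0.766, 0.628, 0.107, -0.089]
ft_force: [4.7, 0.1, 5.8]
grip_width: 0.021
grasp_force: 58.8
```

```bash
python3 plan.py 2 .12 .12 .12 .12 .12
```

```text
meas ang 2.0446109349441515 r 0.08631792277764815 Fr -2.0404147984570233 Ft -4.272779961587365 q [-0.0862  0.1943 -0.1744  1.1729  0.2772  1.6854]
fit centre [ 0.519  -0.0339] H [ 0.5195 -0.0349  0.1978]
th 2.6600000000000015 [1.8, -0.69, -0.77, -0.18, 0, 1.8, -0.76, -0.67, -0.2, 0, 1.8, -0.85, -0.58, -0.23, 0, 1.8, -0.9, -0.46, -0.25, 0, 1.8, -0.94, -0.36, -0.26, 0]
```

{"fn": "carry_out", "kwargs": {"increments": [1.8,-0.69,-0.77,-0.18,0,1.8,-0.76,-0.67,-0.2,0,1.8,-0.85,-0.58,-0.23,0,1.8,-0.9,-0.46,-0.25,0,1.8,-0.94,-0.36,-0.26,0]}}

```text
clock: 16.68
eef_pos: [0.4435, 0.0064, 0.1979]
tool_rot: [0.765, 0.628, 0.107, -0.09]
ft_force: [4.8, 2.9, 8.0]
grip_width: 0.0204
grasp_force: 58.8
```

```bash
python3 plan.py 2.5 .1 .1 .1 .1 .05
python3 - <<'E'
from h import *
c=bot.camera("side"); cv2.imwrite("pics/d.png",cv2.resize(c["pixels"][190:400,160:360],None,fx=3,fy=2.8))
for n in("hub","knuckle","grip","stop_arm_tip"): print(n,[(w(c,d["xyz"]),round(d["p"],2)) for d in bot.place_of(c,n)[:1]])
E
```

```text
meas ang 2.6436790205182787 r 0.08652419592045225 Fr -2.792631593006252 Ft -4.815529592214788 q [-0.1767  0.1393 -0.2424  1.1871  0.2813  1.5906]
fit centre [ 0.5188 -0.0338] H [ 0.5195 -0.0349  0.1978]
th 3.1100000000000017 [1.8, -0.81, -0.25, -0.22, 0, 1.8, -0.84, -0.11, -0.23, 0, 1.8, -0.84, -0.03, -0.24, 0, 1.8, -0.84, 0.06, -0.23, 0, 1.8, -0.41, 0.06, -0.12, 0]
hub [(array([ 0.5169, -0.0381,  0.1513]), 0.85)]
knuckle [(array([0.4457, 0.0034, 0.1494]), 0.71)]
grip [(array([0.444 , 0.0044, 0.2206]), 0.57)]
stop_arm_tip [(array([0.638 , 0.3459, 0.1136]), 0.91)]
```

View pics/d.png

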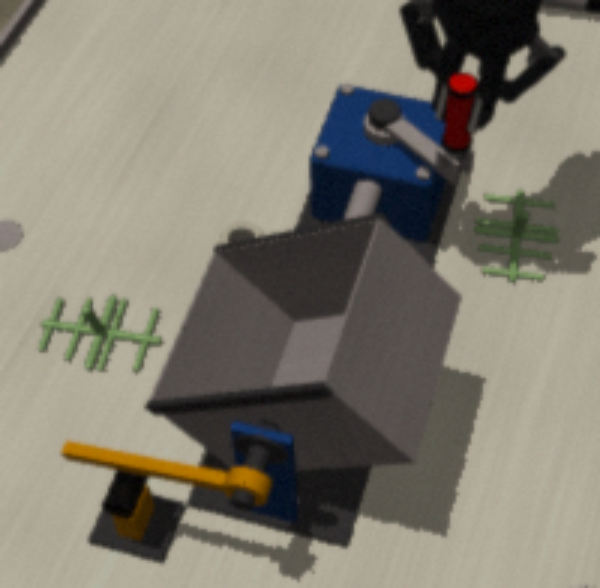

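Handle upright on the wound crank (sleeve at 460,115). The arm (65,450 to 245,485) is close above the roller (125,490), but contact by geometry comes at world angle ≥3.16. Continue to 3.11.

{"fn": "carry_out", "kwargs": {"increments": [1.8,-0.81,-0.25,-0.22,0,1.8,-0.84,-0.11,-0.23,0,1.8,-0.84,-0.03,-0.24,0,1.8,-0.84,0.06,-0.23,0,1.8,-0.41,0.06,-0.12,0]}}

```text
clock: 17.55
eef_pos: [0.4331, -0.0309, 0.1978]
tool_rot: [0.765, 0.628, 0.107, -0.091]
ft_force: [2.2, 4.2, 9.8]
grip_width: 0.0211
grasp_force: 58.9
```

```bash
python3 plan.py 2.5 .035 .035 .035 .035 .035
python3 - <<'E'
from h import *
for n in("side","top"):
    c=bot.camera(n); v=[w(c,d["xyz"]) for d in bot.place_of(c,"stop_arm_tip")[:1]]; print(v, [np.degrees(np.arcsin((p[2]-.135)/.14)) for p in v])
E
```

```text
meas ang 3.0948661155742907 r 0.08653738947943736 Fr -2.0140002923634737 Ft -4.2690579827578965 q [-0.2663  0.1411 -0.2406  1.2137  0.281   1.4978]
fit centre [ 0.5185 -0.0338] H [ 0.5195 -0.0349  0.1978]
th 3.2850000000000024 [1.8, -0.29, 0.06, -0.08, 0, 1.8, -0.29, 0.06, -0.08, 0, 1.8, -0.29, 0.08, -0.09, 0, 1.8, -0.28, 0.09, -0.08, 0, 1.8, -0.28, 0.09, -0.08, 0]
[array([0.5938, 0.3476, 0.0036])] [np.float64(-69.86700993601096)]
[array([0.6361, 0.344 , 0.1003])] [np.float64(-14.33027523005415)]
```

{"fn": "carry_out", "kwargs": {"increments": [1.8,-0.29,0.06,-0.08,0,1.8,-0.29,0.06,-0.08,0,1.8,-0.29,0.08,-0.09,0,1.8,-0.28,0.09,-0.08,0,1.8,-0.28,0.09,-0.08,0]}}

```text
clock: 18.38
eef_pos: [0.4337, -0.0458, 0.1978]
tool_rot: [0.765, 0.628, 0.107, -0.091]
ft_force: [2.1, 4.0, 10.8]
grip_width: 0.0207
grasp_force: 58.9
```

```bash
python3 plan.py 2.5 .035 .035 .035 .035 0
python3 - <<'E'
from h import *
c=bot.camera("side"); cv2.imwrite("pics/e.png",cv2.resize(c["pixels"][310:400,165:285],None,fx=6,fy=6,interpolation=cv2.INTER_CUBIC))
c=bot.camera("top");v=[w(c,d["xyz"]) for d in bot.place_of(c,"stop_arm_tip")[:1]]; print(v, [np.degrees(np.arcsin((p[2]-.135)/.14)) for p in v])
E
```

```text
meas ang 3.267138026457488 r 0.08646773699821253 Fr -2.5425927128641543 Ft -3.6726761408447097 q [-0.2988  0.1527 -0.2269  1.2257  0.2802  1.4635]
fit centre [ 0.5184 -0.0338] H [ 0.5195 -0.0349  0.1978]
th 3.425000000000003 [1.8, -0.27, 0.11, -0.07, 0, 1.8, -0.28, 0.12, -0.08, 0, 1.8, -0.26, 0.13, -0.08, 0, 1.8, -0.27, 0.13, -0.07, 0, 1.8, 0.0, 0.0, -0.0, 0]
[array([0.6312, 0.3441, 0.0968])] [np.float64(-15.852340689857114)]
```

View pics/e.png

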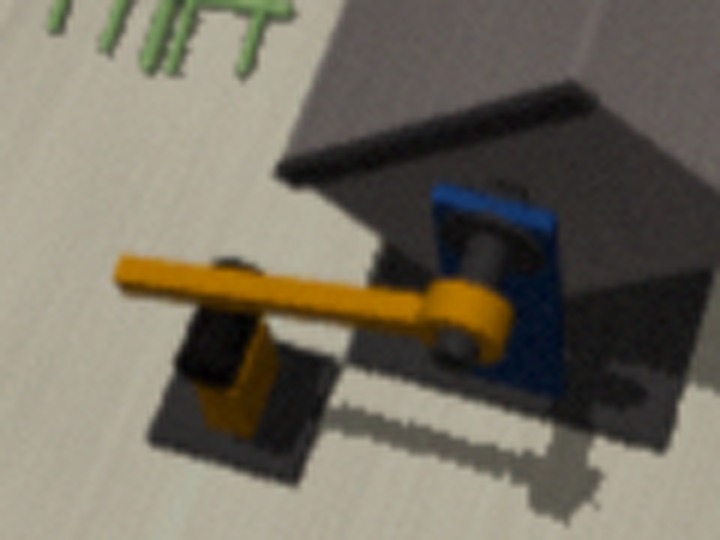

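The arm (120,272 to 440,310) crosses above the roller (225,330), with a gap still there, about 15 mm by the heights. Go on to 3.425 and measure that gap by depth.

{"fn": "carry_out", "kwargs": {"increments": [1.8,-0.27,0.11,-0.07,0,1.8,-0.28,0.12,-0.08,0,1.8,-0.26,0.13,-0.08,0,1.8,-0.27,0.13,-0.07,0,1.8,0.0,0.0,-0.0,0]}}

```text
clock: 19.15
eef_pos: [0.4363, -0.0579, 0.1978]
tool_rot: [0.765, 0.628, 0.107, -0.091]
ft_force: [1.1, 3.8, 12.3]
grip_width: 0.0209
grasp_force: 59.1
```

```bash
python3 plan.py 2.5 .03 .03 .03 .03 0
python3 - <<'E'
from h import *
for n in("side","top"):
    c=bot.camera(n); K=c["mtx"]; hsv=cv2.cvtColor(c["pixels"],cv2.COLOR_BGR2HSV)
    v,u=np.nonzero(c["range_z"]>0); z=c["range_z"][v,u]
    P=np.c_[(u-K[0,2])/K[0,0]*z,(v-K[1,2])/K[1,1]*z,z]@att(c).T+c["eye"]; h=hsv[v,u]
    box=(abs(P[:,1]-.345)<.03)&(P[:,0]>.5)&(P[:,0]<.66)&(P[:,2]>.05)
    y=box&(h[:,1]>120)&(h[:,0]>8)&(h[:,0]<35)&(P[:,2]>.085); A=P[y]
    x=A[:,0]-.5; k=np.polyfit(x,A[:,2],1); r=A[:,2]-np.polyval(k,x); g=abs(r)<.006; k=np.polyfit(x[g],A[g,2],1)
    b=box&(h[:,2]<60)&(abs(P[:,0]-.592)<.03)&(P[:,2]<.12); B=P[b]
    print(n,len(A),"arm slope deg",np.degrees(np.arctan(k[0])),"arm z at .592",np.polyval(k,.092),"tip x",np.percentile(x,98)+.5,"roller",len(B),B.mean(0),np.percentile(B[:,2],[50,80,90,97]),"x range",np.percentile(B[B[:,2]>.07][:,0],[3,97]))
E
```

```text
meas ang 3.4104364106493463 r 0.0863645841129914 Fr -2.044643923870423 Ft -3.3542247825745855 q [-0.3229  0.166  -0.2109  1.2354  0.2789  1.4388]
fit centre [ 0.5183 -0.0338] H [ 0.5195 -0.0349  0.1978]
th 3.545000000000002 [1.8, -0.22, 0.13, -0.07, 0, 1.8, -0.22, 0.13, -0.06, 0, 1.8, -0.21, 0.14, -0.06, 0, 1.8, -0.21, 0.15, -0.06, 0, 1.8, -0.0, -0.0, -0.0, 0]
side 382 arm slope deg -20.837487854535745 arm z at .592 0.1065050297854147 tip x 0.6288479947277485 roller 144 [0.5919 0.3555 0.0805] [0.0816 0.085  0.0863 0.0976] x range [0.5821 0.6028]
top 203 arm slope deg -21.725449092740906 arm z at .592 0.10818854280278048 tip x 0.6242759563155204 roller 113 [0.5922 0.3341 0.0837] [0.0839 0.0874 0.095  0.105 ] x range [0.5813 0.6046]
```

{"fn": "carry_out", "kwargs": {"increments": [1.8,-0.22,0.13,-0.07,0,1.8,-0.22,0.13,-0.06,0,1.8,0,0,0,0,1.8,0,0,0,0,1.8,0,0,0,0]}}

```text
clock: 19.88
eef_pos: [0.4378, -0.0628, 0.1978]
tool_rot: [0.765, 0.628, 0.107, -0.091]
ft_force: [1.5, 4.5, 11.4]
grip_width: 0.0205
grasp_force: 59.1
```

```bash
python3 - <<'E'
import json,numpy as np
S=json.load(open("st.json")); M=np.array(S["M"])
S["cmd"]=list(np.array(S["cmd"])-M@np.array([-.42,.29,-.12])/100); S["th"]-=.06; json.dump(S,open("st.json","w"))
E
python3 plan.py 2.5 .024; python3 plan.py 2.5 .024;python3 plan.py 2.5 .024;python3 plan.py 2.5 .024;python3 plan.py 2.5 .024;python3 plan.py 2.5 .024;python3 plan.py 2.5 .024;python3 plan.py 2.5 .024
```

```text
meas ang 3.4698751706527395 r 0.08630758562580924 Fr -2.8563495638496605 Ft -3.7577598364867084 q [-0.3321  0.1724 -0.2029  1.2396  0.2784  1.4291]
fit centre [ 0.5182 -0.0339] H [ 0.5195 -0.0349  0.1978]
th 3.509000000000002 [1.8, -0.17, 0.11, -0.05, 0]
meas ang 3.4698751706527395 r 0.08630758562580924 Fr -2.8563495638496605 Ft -3.7577598364867084 q [-0.3321  0.1724 -0.2029  1.2396  0.2784  1.4291]
fit centre [ 0.5182 -0.0339] H [ 0.5195 -0.0349  0.1978]
th 3.533000000000002 [1.8, -0.17, 0.12, -0.05, 0]
meas ang 3.4698751706527395 r 0.08630758562580924 Fr -2.8563495638496605 Ft -3.7577598364867084 q [-0.3321  0.1724 -0.2029  1.2396  0.2784  1.4291]
fit centre [ 0.5181 -0.0339] H [ 0.5195 -0.0349  0.1978]
th 3.557000000000002 [1.8, -0.16, 0.12, -0.05, 0]
meas ang 3.4698751706527395 r 0.08630758562580924 Fr -2.8563495638496605 Ft -3.7577598364867084 q [-0.3321  0.1724 -0.2029  1.2396  0.2784  1.4291]
fit centre [ 0.5181 -0.0339] H [ 0.5195 -0.0349  0.1978]
th 3.581000000000002 [1.8, -0.17, 0.12, -0.05, 0]
meas ang 3.4698751706527395 r 0.08630758562580924 Fr -2.8563495638496605 Ft -3.7
[... 236 characters left out ...]
95638496605 Ft -3.7577598364867084 q [-0.3321  0.1724 -0.2029  1.2396  0.2784  1.4291]
fit centre [ 0.518 -0.034] H [ 0.5195 -0.0349  0.1978]
th 3.6290000000000022 [1.8, -0.15, 0.13, -0.05, 0]
meas ang 3.4698751706527395 r 0.08630758562580924 Fr -2.8563495638496605 Ft -3.7577598364867084 q [-0.3321  0.1724 -0.2029  1.2396  0.2784  1.4291]
fit centre [ 0.518 -0.034] H [ 0.5195 -0.0349  0.1978]
th 3.6530000000000022 [1.8, -0.16, 0.13, -0.04, 0]
meas ang 3.4698751706527395 r 0.08630758562580924 Fr -2.8563495638496605 Ft -3.7577598364867084 q [-0.3321  0.1724 -0.2029  1.2396  0.2784  1.4291]
fit centre [ 0.518 -0.034] H [ 0.5195 -0.0349  0.1978]
th 3.6770000000000023 [1.8, -0.15, 0.14, -0.05, 0]
```

{"fn": "carry_out", "kwargs": {"increments": [1.8,-0.17,0.11,-0.05,0,1.8,0,0,0,0,1.8,0,0,0,0,1.8,0,0,0,0,1.8,0,0,0,0]}}

```text
clock: 20.5
eef_pos: [0.4385, -0.0646, 0.1978]
tool_rot: [0.765, 0.628, 0.107, -0.091]
ft_force: [0.8, 4.1, 10.7]
grip_width: 0.0209
grasp_force: 59.1
```

{"fn": "carry_out", "kwargs": {"increments": [1.8,-0.17,0.12,-0.05,0,1.8,0,0,0,0,1.8,0,0,0,0,1.8,0,0,0,0,1.8,0,0,0,0]}}

```text
clock: 21.12
eef_pos: [0.4393, -0.0666, 0.1978]
tool_rot: [0.765, 0.628, 0.107, -0.091]
ft_force: [1.2, 4.6, 12.1]
grip_width: 0.0209
grasp_force: 59.1
```

{"fn": "carry_out", "kwargs": {"increments": [1.8,-0.16,0.12,-0.05,0,1.8,0,0,0,0,1.8,0,0,0,0,1.8,0,0,0,0,1.8,0,0,0,0]}}

```text
clock: 21.75
eef_pos: [0.44, -0.0684, 0.1978]
tool_rot: [0.765, 0.628, 0.107, -0.091]
ft_force: [0.8, 4.3, 12.3]
grip_width: 0.0205
grasp_force: 59.1
```

{"fn": "carry_out", "kwargs": {"increments": [1.8,-0.17,0.12,-0.05,0,1.8,0,0,0,0,1.8,0,0,0,0,1.8,0,0,0,0,1.8,0,0,0,0]}}

```text
clock: 22.38
eef_pos: [0.4409, -0.0704, 0.1978]
tool_rot: [0.765, 0.628, 0.107, -0.091]
ft_force: [1.0, 4.8, 11.0]
grip_width: 0.0207
grasp_force: 59.1
```

{"fn": "carry_out", "kwargs": {"increments": [1.8,-0.16,0.13,-0.04,0,1.8,0,0,0,0,1.8,0,0,0,0,1.8,0,0,0,0,1.8,0,0,0,0]}}

```text
clock: 23.0
eef_pos: [0.4418, -0.0722, 0.1978]
tool_rot: [0.765, 0.628, 0.107, -0.091]
ft_force: [0.3, 4.1, 12.8]
grip_width: 0.0208
grasp_force: 59.1
```

{"fn": "carry_out", "kwargs": {"increments": [1.8,-0.15,0.13,-0.05,0,1.8,0,0,0,0,1.8,0,0,0,0,1.8,0,0,0,0,1.8,0,0,0,0]}}

```text
clock: 23.62
eef_pos: [0.4427, -0.074, 0.1978]
tool_rot: [0.765, 0.628, 0.107, -0.091]
ft_force: [0.8, 5.1, 12.3]
grip_width: 0.0209
grasp_force: 59.1
```

{"fn": "carry_out", "kwargs": {"increments": [1.8,-0.16,0.13,-0.04,0,1.8,0,0,0,0,1.8,0,0,0,0,1.8,0,0,0,0,1.8,0,0,0,0]}}

```text
clock: 24.25
eef_pos: [0.4437, -0.0758, 0.1978]
tool_rot: [0.765, 0.628, 0.107, -0.091]
ft_force: [1.2, 3.6, 12.6]
grip_width: 0.0202
grasp_force: 59.1
```

```bash
python3 - <<'E'
import json,numpy as np
S=json.load(open("st.json")); M=np.array(S["M"])
S["cmd"]=list(np.array(S["cmd"])-M@np.array([-.15,.14,-.05])/100); S["th"]-=.024; json.dump(S,open("st.json","w"))
E
for i in 1 2 3 4 5 6 7 8; do python3 plan.py 2.5 .024|grep -v fit; done | sed -n '1p;/th/p' | grep -o 'th .*\|^meas.*Ft [-0-9.]*' | sort -u
```

```text
meas ang 3.636129241708494 r 0.0861674508191152 Fr -2.7701934044882512 Ft -2.5659040613600843
th 3.6770000000000023 [1.8, -0.15, 0.14, -0.05, 0]
th 3.7010000000000023 [1.8, -0.15, 0.14, -0.04, 0]
th 3.7250000000000023 [1.8, -0.14, 0.15, -0.04, 0]
th 3.7490000000000023 [1.8, -0.14, 0.15, -0.05, 0]
th 3.7730000000000024 [1.8, -0.14, 0.15, -0.04, 0]
th 3.7970000000000024 [1.8, -0.14, 0.16, -0.04, 0]
th 3.8210000000000024 [1.8, -0.13, 0.16, -0.03, 0]
th 3.8450000000000024 [1.8, -0.12, 0.16, -0.04, 0]
```

{"fn": "carry_out", "kwargs": {"increments": [1.8,-0.15,0.14,-0.05,0,1.8,0,0,0,0,1.8,0,0,0,0,1.8,0,0,0,0,1.8,0,0,0,0]}}

```text
clock: 24.88
eef_pos: [0.4447, -0.0776, 0.1978]
tool_rot: [0.765, 0.628, 0.107, -0.091]
ft_force: [0.8, 4.8, 11.8]
grip_width: 0.0205
grasp_force: 59.1
```

{"fn": "carry_out", "kwargs": {"increments": [1.8,-0.15,0.14,-0.04,0,1.8,0,0,0,0,1.8,0,0,0,0,1.8,0,0,0,0,1.8,0,0,0,0]}}

```text
clock: 25.5
eef_pos: [0.4455, -0.079, 0.1978]
tool_rot: [0.765, 0.628, 0.107, -0.092]
ft_force: [0.3, 5.9, 12.9]
grip_width: 0.0207
grasp_force: 59.1
```

Advance is falling short, so contact is starting. Half steps from here.

{"fn": "carry_out", "kwargs": {"increments": [1.8,-0.07,0.07,-0.02,0,1.8,0,0,0,0,1.8,0,0,0,0,1.8,0,0,0,0,1.8,0,0,0,0]}}

```text
clock: 26.12
eef_pos: [0.4456, -0.0793, 0.1978]
tool_rot: [0.765, 0.628, 0.107, -0.093]
ft_force: [-0.9, 6.6, 12.6]
grip_width: 0.0206
grasp_force: 59.1
```

Run:
```python
from h import *
F=[];
for i in range(4):
    c=bot.camera("side"); s=bot.get_obs(); F.append(s["ft_force"])
f=np.mean(F,0); a=3.68; print(s["eef_pos"],f,"Ft",f@[-np.sin(a),np.cos(a),0],"Fr",f@[np.cos(a),np.sin(a),0])
```

```text
[ 0.4456 -0.0793  0.1978] [-0.4407  6.4434 13.1702] Ft -5.75784018100177 Fr -2.925597169038084
```

{"fn": "carry_out", "kwargs": {"increments": [1.8,-0.06,0.06,-0.02,0,1.8,0,0,0,0,1.8,0,0,0,0,1.8,0,0,0,0,1.8,0,0,0,0]}}

```text
clock: 26.95
eef_pos: [0.4458, -0.0796, 0.1978]
tool_rot: [0.765, 0.628, 0.107, -0.093]
ft_force: [-1.4, 7.7, 13.9]
grip_width: 0.0206
grasp_force: 59.1
```

Run:
```python
from h import *
F=[];
for i in range(4):
    c=bot.camera("side"); s=bot.get_obs(); F.append(s["ft_force"])
f=np.mean(F,0); a=3.68; print(s["eef_pos"],f,"Ft",f@[-np.sin(a),np.cos(a),0],"Fr",f@[np.cos(a),np.sin(a),0])
```

```text
[ 0.4458 -0.0796  0.1978] [-1.9085  7.4441 13.7622] Ft -7.369583315412738 Fr -2.178624542610351
```

{"fn": "carry_out", "kwargs": {"increments": [3,0,0,0,0,5,0,0,0,0,8,0,0,0,0,8,0,0,0,0,8,0,0,0,0]}}

```text
clock: 27.78
eef_pos: [0.4457, -0.0833, 0.1956]
tool_rot: [0.766, 0.628, 0.104, -0.091]
ft_force: [1.0, -0.0, 0.3]
grip_width: 0.0804
grasp_force: 0.0
```

{"fn": "carry_out", "kwargs": {"increments": [8,0,0,-2,0,8,0,0,-4,0,8,0,0,-4,0,8,0,0,-4,0,8,0,0,0,0]}}

```text
clock: 28.4
eef_pos: [0.4408, -0.1222, 0.3333]
tool_rot: [0.766, 0.628, 0.105, -0.088]
ft_force: [0.0, -0.3, 0.6]
grip_width: 0.0802
grasp_force: 0.0
```

Run:
```python
from h import *
c=bot.camera("side"); cv2.imwrite("pics/f.png",cv2.resize(c["pixels"][170:400,160:360],None,fx=3,fy=2.6))
for n in("hub","knuckle","grip","stop_arm_tip"): print(n,[(w(c,d["xyz"]),round(d["p"],2)) for d in bot.place_of(c,n)[:1]])
s=bot.get_obs();print(s["eef_pos"],s["ft_force"],s["clock"])
```

```text
hub [(array([ 0.5194, -0.0355,  0.1524]), 0.97)]
knuckle [(array([ 0.4491, -0.0801,  0.1506]), 0.86)]
grip [(array([ 0.4486, -0.08  ,  0.2226]), 0.72)]
stop_arm_tip [(array([0.6275, 0.3459, 0.0775]), 0.69)]
[ 0.4389 -0.1205  0.3291] [-0.5365 -0.4369  0.587 ] 28.65
```

View pics/f.png

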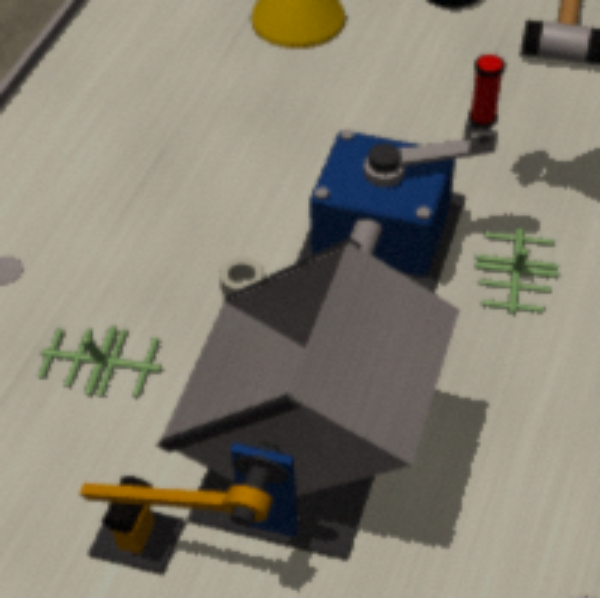

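The handle stands upright (485,90) over the knuckle (480,135), and the arm (85,490 to 245,500) lies on the roller (128,493). The gripper is clear, so I'm handing in.

```bash
python3 -c "
from workcell import bot
print(bot.job_done())"
```

```text
the job is handed in; nothing more can be done
None
```

I handed the job in at about 29 s with the handle upright, the stop arm resting on the rubber roller and the gripper clear; the hand-in returned no verdict, and I inferred the pressing force (roughly 11–22 N before letting go) from the wrist force rather than measuring it.

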